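Fit the sanding spindle into its keyed hub and hold it down

TASK

Take the spindle with the brown sleeve and yellow cap out of the wooden rack and push its keyed shaft down into the steel hub of the green bench sander, turning it until the key slips into the keyway, and keep pushing against the spring until its flange sits flush on the hub. Finish while still gripping the drum and holding it fully home (the spring lifts it out if you let go), and leave the other spindles and everything else on the bench where they are.

Things in the scene. Friction and masses are not known exactly. Their poses are not given: they have to be found in the camera images.
- spindle_drum (a point): Loose sanding spindle to fit, upright: brown sleeve 44 mm across, 70 mm tall; yellow cap with 6 mm nut. Origin: on the axis, half-way up the sleeve; z up; x towards the key (red marks on cap and flange on that side). Flange 52 mm across, 6 mm thick, underside 41 mm below this point. 0.25 to 0.5 kg.
- shaft_end (a point): Lower end of that spindle's steel shaft, on the axis, 81 mm below spindle_drum, same axes. Shaft 24 mm across, 40 mm long up to the flange, end tapered to 19 mm over 6 mm. Its lowest 14 mm are plain (enter the bore at any angle); above them a brass key 6 mm wide stands out at +x to 17 mm from the axis, up to the flange.
- hub_mouth (a point): Centre of the bore's mouth on the hub's flat top, 76 mm above the bench. Steel hub 66 mm across, fixed, does not turn, 6 mm above the sander's table. z up; x towards the keyway (red mark on the rim). Bore 26 mm across; keyway 8 mm wide, out to 18.5 mm from the axis, open at the top, full depth. Shaft goes in 40 mm; home, spindle_drum is 41 mm above this point, x axes parallel.
- ejector (a joint): Spring-loaded brass plunger in the bore: its top starts 20 mm below the hub's mouth (0 m) and moves down as it is pressed (about 0.020 m when the spindle is fully home, end stop at 0.023). It pushes up with about 3 N at 0 and 11 N at 0.020 m.
- sander: Bench-inset spindle sander, fixed: green housing 240 x 200 mm (x, y), 70 mm tall, grey metal table on top, hub in its middle; a black dust port sticks out 50 mm on its +x side. Origin at the centre of its underside.
- rack: Fixed wooden rack 90 x 290 x 50 mm (x, y, z), origin at the centre of its underside. Three plain 39 mm holes in a row along its y axis, 95 mm apart; a spindle stands in each, hanging by its flange on the rack's top (flange underside 50 mm above the bench). Which spindle is in which hole varies.
- wide_spindle_drum (a point): Drum centre of another spindle, not to be moved: grey sleeve 60 mm in diameter, 50 mm tall, black cap; flange and shaft as on the first, standing in the rack.
- thin_spindle_drum (a point): Drum centre of another spindle, not to be moved: green sleeve 28 mm in diameter, 65 mm tall, white cap; flange and shaft as on the first, standing in the rack.
- glue: Bystander: white bottle 60 mm in diameter, 170 mm tall; origin at the centre of its underside.
- offcut: Bystander: dark wooden offcut 160 x 70 x 35 mm; origin at the centre of its underside.
- tin: Bystander: tin 84 mm in diameter, 110 mm tall; origin at the centre of its underside.
- plane: Bystander: hand plane 220 x 60 mm, about 100 mm tall; origin at the centre of its sole.
- mallet: Bystander: wooden mallet lying down, head 110 mm long, handle 200 mm along its x; origin under the head's centre.
There are look-alikes about, which are no part of the job. Leave any orange look-alike of the part that bears hub_mouth alone.

How it is judged (in metres and radians):
On the way:
1. The brown-sleeved spindle is lifted out of the rack in the gripper, high enough for its shaft to clear the hub (height (world z) of spindle_drum above 0.15 m and contact force between the fingers and spindle above 1 N), for 0.2 s.
At the end, for the whole second after the job is handed in: Spindle in the hub, axes within 5 mm and 3.4 deg, key within 9.7 deg of the keyway, flange within 2.5 mm of the hub's face, ejector pressed over 17 mm and still, gripper holding the drum (grasp point within 50 mm of its centre, force over 1 N) (z of spindle_drum in the frame of hub_mouth between 0.037 and 0.0435 m and horizontal distance between spindle_drum and hub_mouth below 0.005 m and angle between the z axis of spindle_drum and the z axis of hub_mouth, either way round below 0.06 rad and angle between the x axis of spindle_drum and the x axis of hub_mouth, either way round below 0.17 rad and value of joint ejector above 0.017 m and contact force between the fingers and spindle above 1 N and distance between the grasp point and spindle_drum below 0.05 m and velocity of joint ejector between -0.01 and 0.01 m/s); the arm keeps its last pose, push and grip.
It fails at once if One of the other two spindles is moved by more than 20 mm (distance of any of wide_spindle_drum, thin_spindle_drum from where it was at the start of the episode above 0.02 m).
It fails at once if A bystander on the bench is moved by more than 30 mm or the bottle or tin is tipped over (distance of any of glue, offcut, tin, plane, mallet from where it was at the start of the episode above 0.03 m or angle between any of glue, tin's own z axis and vertical above 0.4 rad).
It also fails if it takes over 48 s, if anything falls off the work surface, if the arm or the gripper's body presses on something with over 40 N, if the wrist force passes 120 N, or if a joint passes its speed limit or range.

ROBOT

A 6-joint arm with a two-finger parallel gripper is mounted at the origin on the work surface. World frame = base frame: x ahead of the robot, y to its left, z up, the work surface at z = 0. Lengths are in mm, angles in rad, forces in N, time in s.
With the tool pointing down it reaches from about 275 to 1000 mm from the base axis. Payload 8.4 kg.
Tool frame: the origin (TCP) lies on the mounting face of the last link; the fingertips stand 173 mm ahead of it and the grasp point (between the pads) lies 155 mm ahead of it; z points along the fingers, y is the direction in which the jaws open and shut (so a half turn about z gives the same grasp; the last joint's range is limited). The gripper opens to 85 mm and grips with 20 to 120 N. Pads are 22 mm wide; open, the fingers measure 114 mm over their backs; the gripper's body (76 mm by 85 mm) begins 54 mm behind the grasp point. The pads swing forward as they close: fully open they stand 13 mm farther back than shut.
Start: joints at [-1.347, 0.353, 1.633, -0, 1.155, -0.002], TCP at [139.927, -609.139, 404.681] pointing down, gripper open.
Joint ranges: [-2.63, 2.63], [-0.92, 2.1], [0.06, 2.66], [-1.3, 4.44], [0, 2.69], [-3.02, 3.02]. Speed limits (rad/s): [2.22, 2.22, 2.79, 3.14, 3.14, 3.14].

INTERFACE

Orientations are given as [roll, pitch, yaw] about the fixed x, y, z axes, in that order (R = Rz(yaw) Ry(pitch) Rx(roll)).
In Python, from rig import r, grab_frame, spotter gives the robot as it stands.
- The arm moves only by the tool apply_moves, never from a script. Its argument "motion" is text: rows parted by semicolons, each of 5 numbers parted by spaces: the opening, from -1 (shut) to 1 (fully open), then the shift along the tool's x, y, z as a fraction of full scale, then the turn about the tool's z as a fraction of full scale. In form: hand x y z twist; .... A call has 1 to 20 rows; each row is the pose to reach, as a shift and turn from the pose commanded when the call began, along the tool's axes at that moment, turning the shorter way round; what a row does not reach only later rows make up. Full scale, the value 1, is 1 m for a shift and pi rad for a turn. A row lasts 1/12 s, in which the tool goes at most 41.7 mm and 7.16 degrees, less where a joint would pass 70% of its speed; a pose out of reach is approached as far as the arm can. A call with a number of a shift or a turn outside -1 to 1 is refused whole. A call with a gripper value outside its range is refused whole. The fingers move at their own pace and stop on an object; "squeeze" is the grip in N (left out, the last holds). Time passes only in rows, so rows that repeat a pose let the fingers close. It gives the time, the measured TCP pose, the force and the opening at its end, in the units of the state.
- r.sense(): the state, without advancing time (a new reading comes with each control period).
- grab_frame(name): name is "scene" or "side" or "wrist"; returns a dict with "img" (420x560x3 uint8, red, green, blue), "fx", "fy", "cx", "cy" (pixels), "R" (3x3) and "t" (3): a world point X has camera coordinates R X + t. Camera axes: x right, y down, z forward; pixel columns grow to the right and rows downward; lengths in mm; the calibration is good to about 2 mm. A picture is of the moment at which its call begins. There is no depth.
- r.sign_off(): hands the job in, once; it reports no verdict.
Trained networks look in the newest picture that a camera, given by its name, has taken for a name from the list of things; names that differ only in an ending like _2 or _b are one class to them, and where a whole thing is asked for, a point or a joint stands for the part that bears it (a point fixed in the world has none). Each returns a list of dicts, best first, with "conf" (0 to 1); they miss things now and then, are a little off and sometimes report something else, mostly with a low value. They report only what shows in the picture. A call takes as long as a camera call. They do not tell look-alikes from the thing itself.
- spotter.boxes_of(query, camera): "point" ([x, y, z] in mm, in world coordinates, good to about 4 mm: the middle of the surface that is visible of it).
- spotter.place_of(query, camera): "point" ([x, y, z] in mm, in world coordinates, good to about 4 mm: a listed point, or the origin of a listed thing).
The state is a dict: "clock": time; "qpos": joint angles; "qvel": joint speeds; "joint_efforts": joint torques, N m; "eef_pos": TCP position; "tcp_rot": TCP orientation; "contact_force": force on the tool from outside, world axes, zero at the start; "wrist_torque": the same for the moment, N m; "opening": opening from 0.0 (shut) to 1.0 (fully open).
Only numpy, scipy, OpenCV 4.12 (cv2) and the standard library are available. Lean on these libraries where they do the work, as an engineer would, in place of code of your own. Each camera call takes 0.05 s, during which the arm holds its last target.

## Working session

There is one attempt and no reset: what is moved stays moved. The work goes in short steps, Python scripts to look and compute and a tool call to move; the robot and the scene stay as the last step left them, time stands still between calls to the robot, and variables do not carry over. Pictures are saved under pics/ and viewed, and the job is handed in when it is done.

Besides the shell and the picture viewer there is one more tool, called after ">>>" as name(argument=value, ...) on one line, values as JSON. apply_moves: Moves the arm, as the interface text tells. Its arguments: {"type":"object","properties":{"motion":{"type":"string"},"squeeze":{"type":"number"}},"required":["motion"]}

```bash
mkdir -p pics; ls
python3 - <<'E'
from rig import r, grab_frame, spotter
import cv2
print(r.sense())
for n in ("scene","side","wrist"):
    f=grab_frame(n); cv2.imwrite(f"pics/{n}0.png",f["img"][:,:,::-1])
    print(n,f["fx"],f["cx"],f["cy"],f["R"],f["t"])
    for q in ("spindle_drum","hub_mouth","rack","sander","wide_spindle_drum","thin_spindle_drum"):
        print(q,[(d["conf"],d["point"]) for d in spotter.place_of(q,n)][:3])
E
```

```text
pics
{'clock': 0.0, 'qpos': array([-1.34745744e+00,  3.53639005e-01,  1.63415862e+00,  3.39840603e-05,
        1.15521299e+00, -2.40397603e-03]), 'qvel': array([ 2.05108024e-04, -9.11944106e-04, -3.10054089e-05,  1.78759456e-04,
       -1.12021869e-04,  4.08853219e-04]), 'joint_efforts': array([ 9.32535731e-04, -6.05252624e+01, -3.42071199e+01,  3.48791605e-05,
        9.49213689e-03, -2.19747608e-05]), 'eef_pos': array([ 139.84162992, -608.89934146,  403.95674932]), 'tcp_rot': array([-3.14017477e+00, -3.44805471e-05,  2.25729092e-01]), 'contact_force': array([-0.74130524,  0.59607171, -0.18782579]), 'wrist_torque': array([-0.0200817 , -0.02006808,  0.01839689]), 'opening': 1.001243634342937}
scene 532.704786868549 278.15851327341625 216.3197421324854 [[-0.87269221  0.48823697 -0.0057424 ]
 [ 0.26431536  0.46249286 -0.8463083 ]
 [-0.41054318 -0.74008447 -0.53266245]] [ 472.93841766  -65.44104259 1901.03721268]
spindle_drum [(0.8, [441.5, 124.0, 92.6])]
hub_mouth [(0.64, [568.5, -0.8, 73.3]), (0.58, [490.1, -350.1, 74.4]), (0.45, [527.5, -174.3, 73.9])]
rack [(0.84, [458.2, 213.2, -2.
[... 350 characters left out ...]
037.08698322]
spindle_drum [(0.93, [440.4, 122.5, 88.5])]
hub_mouth [(0.88, [572.2, 0.3, 78.2]), (0.69, [445.3, 120.1, 86.9]), (0.59, [525.7, -179.9, 75.7])]
rack [(0.89, [461.0, 218.3, -0.2])]
sander [(0.62, [526.2, -175.2, 2.2]), (0.51, [440.2, 120.6, 90.1])]
wide_spindle_drum [(0.7, [460.3, 216.8, 80.7])]
thin_spindle_drum [(0.75, [482.3, 309.5, 90.8]), (0.68, [463.7, 218.2, 85.4])]
wrist 312.29371191527156 283.8734222729176 210.0348376796642 [[ 0.22387364 -0.97461759  0.00106856]
 [-0.9316086  -0.21367194  0.29402333]
 [-0.28633199 -0.06681955 -0.95579765]] [-625.66266514  -36.94447795  378.79415536]
spindle_drum []
hub_mouth []
rack []
sander []
wide_spindle_drum []
thin_spindle_drum []
```

View pics/scene0.png

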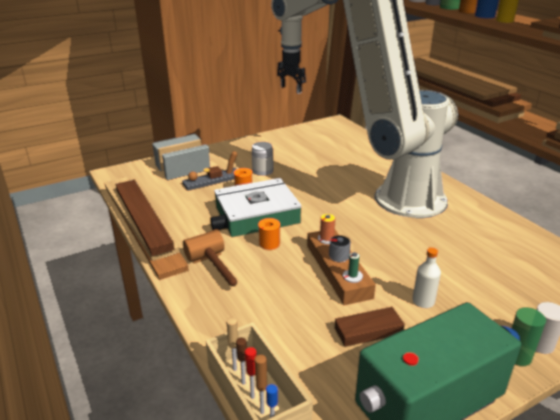

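View pics/side0.png

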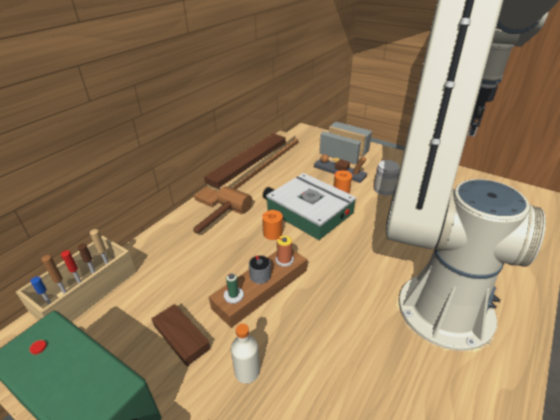

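```bash
cat > h.py <<'E'
from rig import r, grab_frame, spotter
import numpy as np, cv2
from scipy.spatial.transform import Rotation as Ro
def crop(n,X,half,name,scale=6,f=None):
    f=f or grab_frame(n); u=proj(f,X); u0,v0=[int(round(a)) for a in u]
    im=f["img"][max(0,v0-half):v0+half,max(0,u0-half):u0+half,::-1]
    cv2.imwrite("pics/"+name,cv2.resize(im,None,fx=scale,fy=scale,interpolation=cv2.INTER_CUBIC)); print(name,"origin",max(0,u0-half),max(0,v0-half)); return f
def proj(f,X):
    c=f["R"]@np.array(X,float)+f["t"]; return f["fx"]*c[0]/c[2]+f["cx"],f["fy"]*c[1]/c[2]+f["cy"]
def ray(f,u,v,z):
    d=f["R"].T@np.array([(u-f["cx"])/f["fx"],(v-f["cy"])/f["fy"],1]); C=-f["R"].T@f["t"]
    return C+d*(z-C[2])/d[2]
def rel(target,yaw=None):
    s=r.sense(); R=Ro.from_euler("xyz",s["tcp_rot"]).as_matrix()
    print("pose",s["eef_pos"].round(1),s["tcp_rot"].round(4),"clk",round(s["clock"],2),"F",s["contact_force"].round(1),"q",s["qpos"].round(2))
    print("shift(m)",(R.T@(np.array(target)-s["eef_pos"])/1000).round(4), "twist", None if yaw is None else round(-((yaw-s["tcp_rot"][2]+np.pi)%(2*np.pi)-np.pi)/np.pi,4))
E
python3 - <<'E'
from h import *
s=r.sense(); f=grab_frame("wrist"); R=Ro.from_euler("xyz",s["tcp_rot"]).as_matrix()
print("cam in tool",R.T@(-f["R"].T@f["t"]-s["eef_pos"])); print("cam axes in tool\n",(f["R"]@R).round(3))
crop("scene",(441,123,91),45,"c1.png"); crop("side",(441,123,91),45,"c2.png")
crop("scene",(527,-175,76),50,"c3.png"); crop("side",(527,-175,76),50,"c4.png")
rel((441-80,123,420),0.226)
E
```

```text
cam in tool [76.07033909  0.2675006  31.13713996]
cam axes in tool
 [[-0.     1.    -0.001]
 [-0.956 -0.    -0.294]
 [-0.294  0.001  0.956]]
c1.png origin 283 182
c2.png origin 239 205
c3.png origin 206 145
c4.png origin 261 144
pose [ 139.9 -609.1  404.7] [3.1416 0.     0.2258] clk 1.3 F [ 0.  -0.2  0.7] q [-1.35  0.35  1.63 -0.    1.16 -0.  ]
shift(m) [ 0.3794 -0.6641 -0.0153] twist -0.0001
```

```bash
python3 -c "
import cv2,numpy as np
a=[cv2.resize(cv2.imread(f'pics/c{i}.png'),(390,290)) for i in (1,2,3,4)]
cv2.imwrite('pics/m.png',np.vstack([np.hstack(a[:2]),np.hstack(a[2:])]))"
python3 -c "
from h import *
rel((527,-175,365),0.2258)"
```

```text
pose [ 139.9 -609.1  404.7] [3.1416 0.     0.2258] clk 1.3 F [ 0.  -0.2  0.7] q [-1.35  0.35  1.63 -0.    1.16 -0.  ]
shift(m) [ 0.4744 -0.3365  0.0397] twist 0.0
```

View pics/m.png

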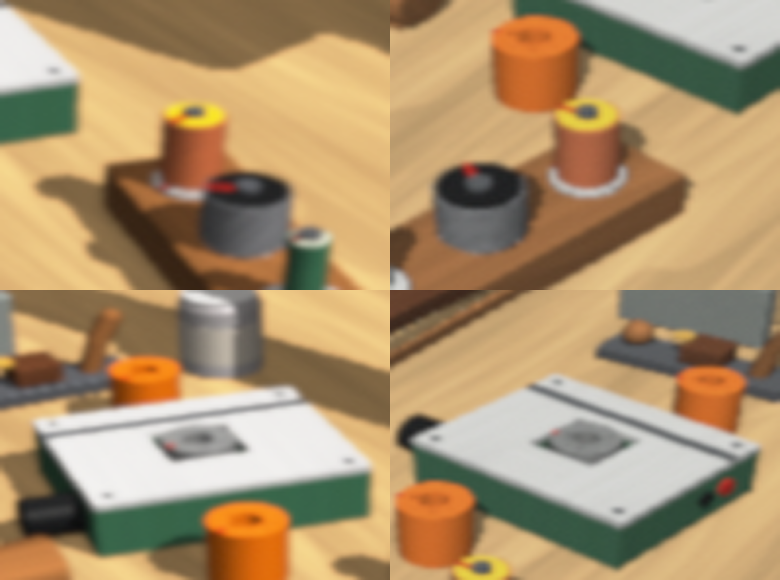

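The crops show brown spindle with yellow cap at the near (−y) end of the rack, red mark roughly +x; steel hub in the sander with its red mark also roughly +x. Now close views from the wrist, hub first.

>>> apply_moves(motion="1 0.474 -0.337 0.04 0;1 0.474 -0.337 0.04 0;1 0.474 -0.337 0.04 0;1 0.474 -0.337 0.04 0;1 0.474 -0.337 0.04 0;1 0.474 -0.337 0.04 0;1 0.474 -0.337 0.04 0;1 0.474 -0.337 0.04 0;1 0.474 -0.337 0.04 0;1 0.474 -0.337 0.04 0;1 0.474 -0.337 0.04 0;1 0.474 -0.337 0.04 0;1 0.474 -0.337 0.04 0;1 0.474 -0.337 0.04 0;1 0.474 -0.337 0.04 0;1 0.474 -0.337 0.04 0;1 0.474 -0.337 0.04 0;1 0.474 -0.337 0.04 0")

```text
clock: 2.8
eef_pos: [525.9, -175.2, 364.7]
tcp_rot: [3.141, 0.0, 0.225]
contact_force: [0.1, 0.2, -0.5]
opening: 0.998
```

Run:
```python
from h import *
f=grab_frame("wrist"); cv2.imwrite("pics/w1.png",f["img"][:,:,::-1]); np.savez("w1.npz",**f)
print([(d["conf"],d["point"]) for d in spotter.place_of("hub_mouth","wrist")])
print(proj(f,(527,-175,76)))
rel((441,123,420))
```

```text
[(0.79, [571.7, -0.6, 71.3]), (0.69, [528.8, -174.2, 78.3]), (0.66, [487.5, -350.2, 74.8])]
(np.float64(283.2703868184163), np.float64(205.05565169460874))
pose [ 525.7 -175.6  364.8] [3.1415e+00 1.0000e-04 2.2410e-01] clk 2.9 F [ 0.1  1.3 -0.2] q [-0.32  0.29  1.83 -0.    1.03  1.02]
shift(m) [-0.0163 -0.3099 -0.0552] twist None
```

View pics/w1.png

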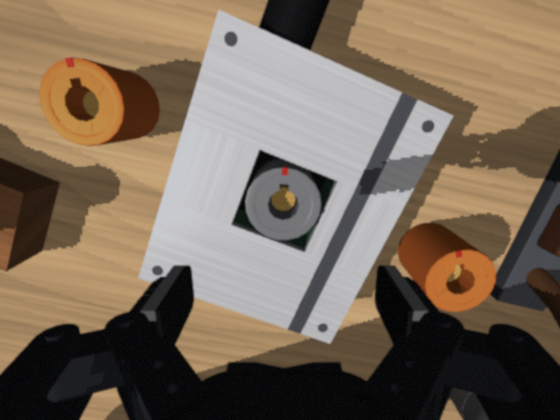

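```bash
cat > meas.py <<'E'
from h import *
def redc(f,u,v,h):
    im=f["img"].astype(int); m=(im[...,0]>150)&(im[...,1]<80)&(im[...,2]<80)
    k=np.zeros_like(m); k[v-h:v+h,u-h:u+h]=1; ys,xs=np.where(m&k.astype(bool)); return xs.mean(),ys.mean(),len(xs)
E
python3 - <<'E'
from meas import *
f=dict(np.load("w1.npz"))
# rectify top plane z=76: 4 px/mm around (527,-175)
S=6;W=90
def rect(f,c,z,half,S):
    g=np.mgrid[-half:half:1/S,-half:half:1/S]; X=c[0]+g[1]; Y=c[1]-g[0]
    P=np.stack([X,Y,np.full_like(X,z)],-1)@np.array(f["R"]).T+f["t"]
    return cv2.remap(f["img"],(f["fx"]*P[...,0]/P[...,2]+f["cx"]).astype(np.float32),(f["fy"]*P[...,1]/P[...,2]+f["cy"]).astype(np.float32),cv2.INTER_CUBIC)
im=rect(f,(527,-175),76,45,S); cv2.imwrite("pics/r1.png",im[:,:,::-1])
u,v,n=redc(f,284,172,10); print("red",u,v,n,ray(f,u,v,76))
E
```

```text
red 284.39473684210526 171.1578947368421 38 [ 555.80512116 -169.38111818   76.        ]
```

View pics/r1.png

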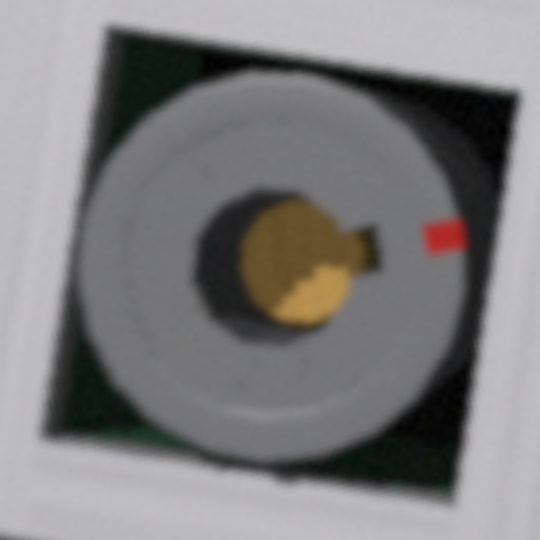

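>>> apply_moves(motion="1 -0.016 -0.31 -0.055 -0.358;1 -0.016 -0.31 -0.055 -0.358;1 -0.016 -0.31 -0.055 -0.358;1 -0.016 -0.31 -0.055 -0.358;1 -0.016 -0.31 -0.055 -0.358;1 -0.016 -0.31 -0.055 -0.358;1 -0.016 -0.31 -0.055 -0.358;1 -0.016 -0.31 -0.055 -0.358;1 -0.016 -0.31 -0.055 -0.358;1 -0.016 -0.31 -0.055 -0.358;1 -0.016 -0.31 -0.055 -0.358;1 -0.016 -0.31 -0.055 -0.358;1 -0.016 -0.31 -0.055 -0.358;1 -0.016 -0.31 -0.055 -0.358")

```text
clock: 4.07
eef_pos: [441.6, 123.1, 419.5]
tcp_rot: [-3.141, 0.0, 1.347]
contact_force: [0.2, 0.2, 0.3]
opening: 0.998
```

```bash
cat >> meas.py <<'E'
def rect(f,c,z,half,S):
    g=np.mgrid[-half:half:1/S,-half:half:1/S]; X=c[0]+g[1]; Y=c[1]-g[0]
    P=np.stack([X,Y,np.full_like(X,z)],-1)@np.array(f["R"]).T+f["t"]
    return cv2.remap(f["img"],(f["fx"]*P[...,0]/P[...,2]+f["cx"]).astype(np.float32),(f["fy"]*P[...,1]/P[...,2]+f["cy"]).astype(np.float32),cv2.INTER_CUBIC)
E
python3 - <<'E'
from meas import *
f=grab_frame("wrist"); cv2.imwrite("pics/w2.png",f["img"][:,:,::-1]); np.savez("w2.npz",**f)
for q in ("spindle_drum","wide_spindle_drum","thin_spindle_drum"): print(q,[(d["conf"],d["point"]) for d in spotter.place_of(q,"wrist")])
print(proj(f,(441,123,126)))
a=rect(f,(441,123),130,40,5);b=rect(f,(441,123),56,40,5)
cv2.imwrite("pics/r2.png",np.hstack([a,b])[:,:,::-1])
E
```

```text
spindle_drum [(0.65, [440.7, 119.5, 94.2])]
wide_spindle_drum [(0.65, [460.6, 215.9, 82.8])]
thin_spindle_drum []
(np.float64(281.967187100161), np.float64(203.9670929819141))
```

View pics/w2.png

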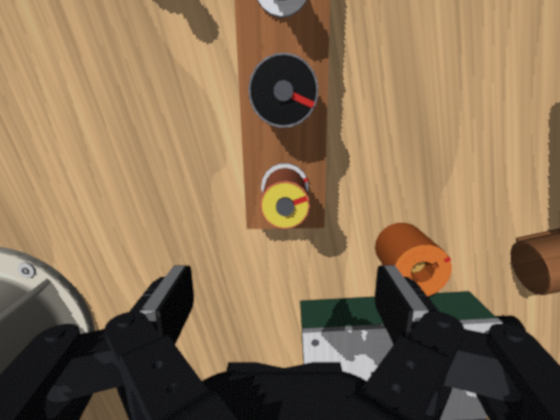

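View pics/r2.png

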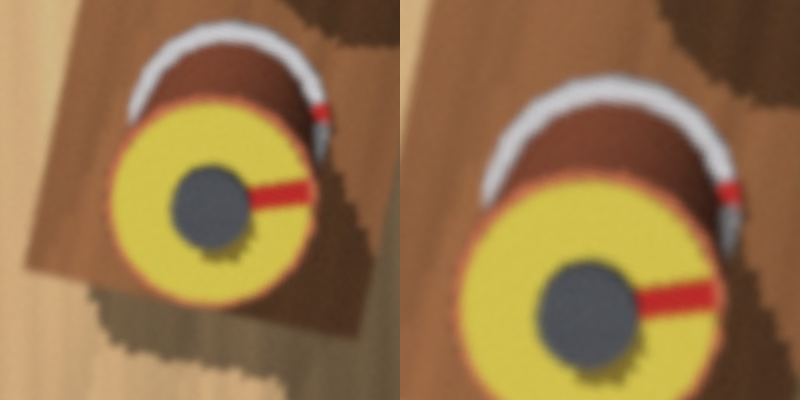

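```bash
python3 -c "
from h import *
rel((443.3,122.1,247),1.3473)"
```

```text
pose [441.5 123.7 419.6] [-3.1414e+00  1.0000e-04  1.3492e+00] clk 4.27 F [-0.1  0.4 -0.1] q [0.27 0.07 1.96 0.   1.11 0.49]
shift(m) [-0.0011  0.0021  0.1726] twist 0.0006
```

>>> apply_moves(motion="1 -0.001 0.002 0.04 0;1 -0.001 0.002 0.07 0;1 -0.001 0.002 0.1 0;1 -0.001 0.002 0.125 0;1 -0.001 0.002 0.15 0;1 -0.001 0.002 0.165 0;1 -0.001 0.002 0.173 0;1 -0.001 0.002 0.173 0;1 -0.001 0.002 0.173 0;1 -0.001 0.002 0.173 0", squeeze=60)

```text
clock: 5.1
eef_pos: [443.8, 122.7, 247.6]
tcp_rot: [3.14, -0.001, 1.35]
contact_force: [0.1, 0.2, -0.2]
opening: 1.005
```

Run:
```python
from h import *
f=grab_frame("wrist"); cv2.imwrite("pics/w3.png",f["img"][:,:,::-1])
rel((443.3,122.1,247),1.3473)
crop("side",(441,123,110),60,"c5.png",5)
```

```text
pose [443.7 122.7 247.8] [ 3.1398e+00 -1.0000e-03  1.3504e+00] clk 5.15 F [ 0.4 -0.1  0.2] q [0.27 0.33 2.11 0.   0.7  0.49]
shift(m) [-0.0007 -0.0003  0.0008] twist 0.001
c5.png origin 224 185
```

View pics/w3.png

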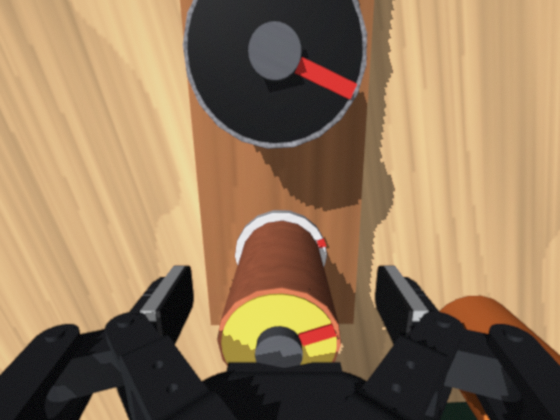

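View pics/c5.png

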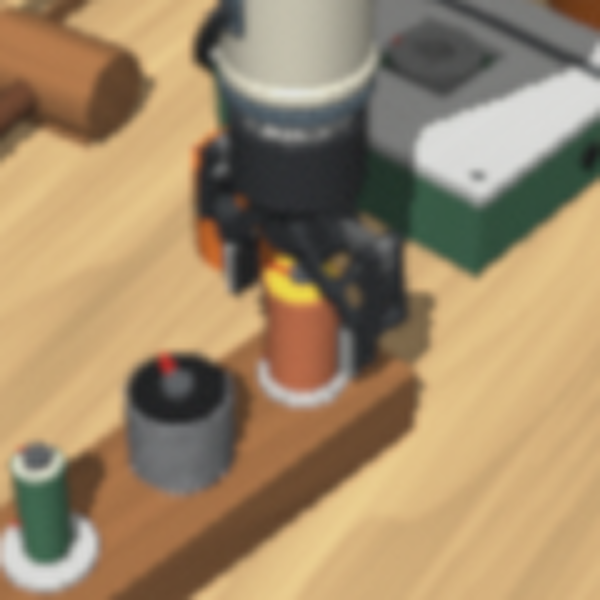

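>>> apply_moves(motion="-1 0 -0.001 0 0;-1 0 -0.001 0 0;-1 0 -0.001 0 0;-1 0 -0.001 0 0;-1 0 -0.001 0 0;-1 0 -0.001 0 0;-1 0 -0.001 0 0;-1 0 -0.001 0 0;-1 0 -0.001 0 0;-1 0 -0.001 0 0;-1 0 -0.001 -0.005 0;-1 0 -0.001 -0.01 0;-1 0 -0.001 -0.02 0", squeeze=100)

```text
clock: 6.28
eef_pos: [441.7, 122.6, 266.5]
tcp_rot: [-3.14, 0.001, 1.351]
contact_force: [-0.8, -0.2, -4.3]
opening: 0.495
```

Run:
```python
from h import *
f=grab_frame("wrist"); cv2.imwrite("pics/w4.png",f["img"][:,:,::-1])
rel((527.3,-174.3,360)); print(r.sense()["opening"])
crop("side",(441,123,110),60,"c6.png",5)
```

```text
pose [442.5 122.9 268.5] [ 3.1409e+00 -4.0000e-04  1.3505e+00] clk 6.33 F [ 0.5 -0.3 -1.2] q [0.27 0.29 2.1  0.   0.75 0.49]
shift(m) [-0.2714  0.1478 -0.0915] twist None
0.4933737099012447
c6.png origin 224 185
```

View pics/w4.png

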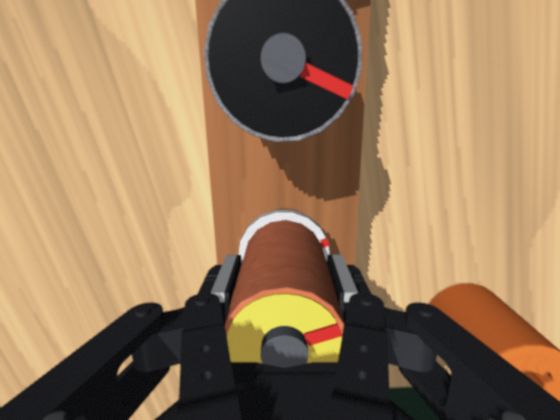

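View pics/c6.png

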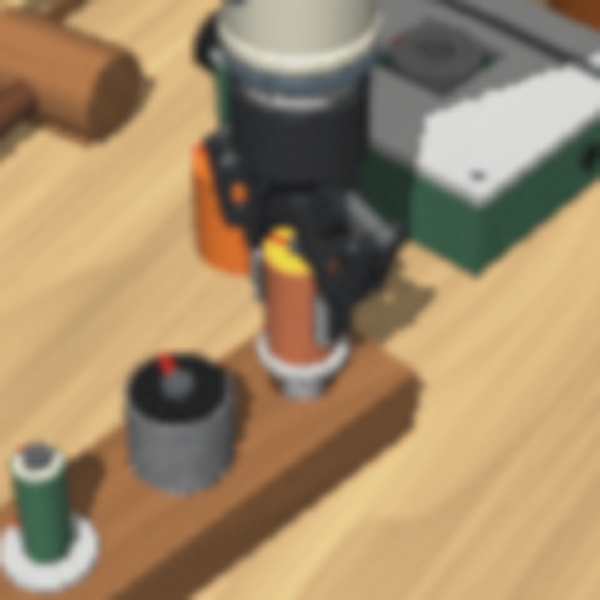

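>>> apply_moves(motion="-1 0 0 -0.03 0;-1 0 0 -0.06 0;-1 0 0 -0.092 0;-1 0 0 -0.092 0;-1 -0.03 0.016 -0.092 0;-1 -0.06 0.032 -0.092 0;-1 -0.09 0.049 -0.092 0;-1 -0.12 0.065 -0.092 0;-1 -0.15 0.081 -0.092 0;-1 -0.18 0.098 -0.092 0;-1 -0.21 0.114 -0.092 0;-1 -0.24 0.13 -0.092 0;-1 -0.255 0.138 -0.092 0;-1 -0.265 0.144 -0.092 0;-1 -0.271 0.148 -0.092 0;-1 -0.271 0.148 -0.092 0;-1 -0.271 0.148 -0.092 0")

```text
clock: 7.8
eef_pos: [527.2, -173.3, 358.2]
tcp_rot: [-3.141, -0.0, 1.351]
contact_force: [-0.4, -0.1, -3.5]
opening: 0.492
```

Run:
```python
from meas import *
s=r.sense()
f=grab_frame("wrist"); cv2.imwrite("pics/w5.png",f["img"][:,:,::-1]); np.savez("w5.npz",**f)
rel((527.3,-174.3,360))
p=s["eef_pos"]
a=rect(f,p[:2],p[2]-156.6+35,40,5);b=rect(f,p[:2],p[2]-156.6-35,40,5)
cv2.imwrite("pics/r5.png",np.hstack([a,b])[:,:,::-1])
crop("side",(527,-174,190),70,"c7.png",5)
```

```text
pose [ 527.1 -173.   358.3] [-3.1406e+00 -5.0000e-04  1.3511e+00] clk 7.85 F [-0.4  0.9 -3.7] q [-0.32  0.3   1.83  0.    1.02 -0.1 ]
shift(m) [-0.0012  0.0005 -0.0017] twist None
c7.png origin 242 96
```

View pics/w5.png

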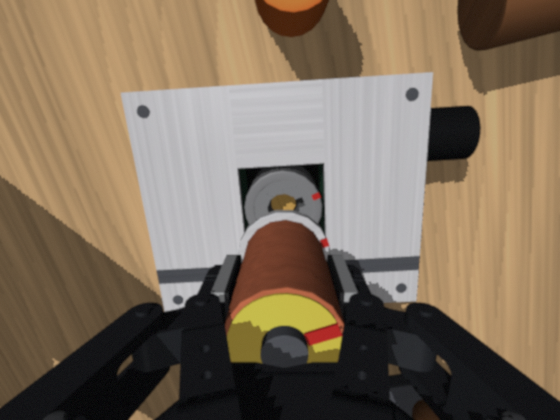

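View pics/r5.png

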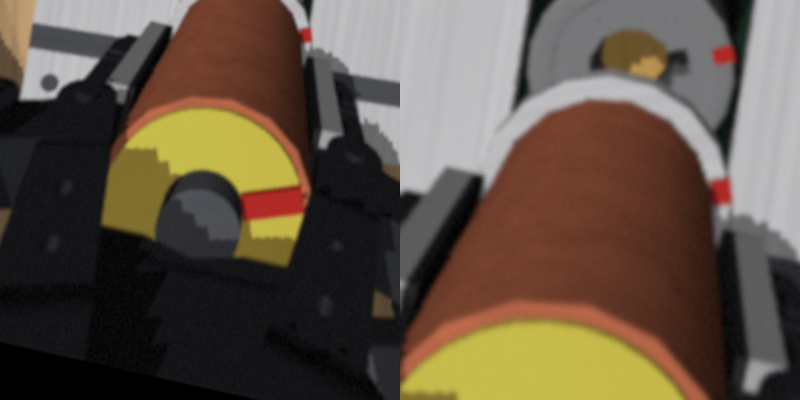

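View pics/c7.png

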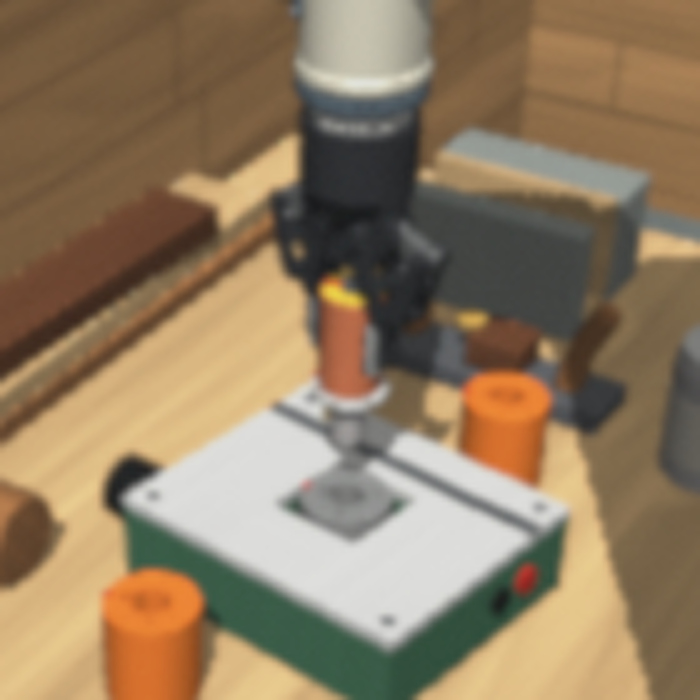

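Run:
```python
from meas import *
f=dict(np.load("w5.npz"))
a=rect(f,(527,-174),76,40,7); b=rect(f,(527,-174),358.3-191.6,30,9)[:560]
def dr(im,c,R,S,col):
    cv2.circle(im,c,int(R*S),col,1)
    return im
a=np.ascontiguousarray(a[:,:,::-1]);b=np.ascontiguousarray(b[:,:,::-1])
cv2.imwrite("pics/r6a.png",a);cv2.imwrite("pics/r6b.png",b)
for im,n in ((a,"a"),(b,"b")):
    m=(im[...,2]>150)&(im[...,1]<80)&(im[...,0]<80); k,l,st,c=cv2.connectedComponentsWithStats(m.astype(np.uint8)); print(n,[(st[i][4],c[i].round(1)) for i in range(1,k) if st[i][4]>80])
```

```text
a [(np.int32(1275), array([481.1, 248.7])), (np.int32(1094), array([480.2, 540.2]))]
b [(np.int32(564), array([491.4,   7.9])), (np.int32(907), array([491.2, 246.5]))]
```

View pics/r6a.png

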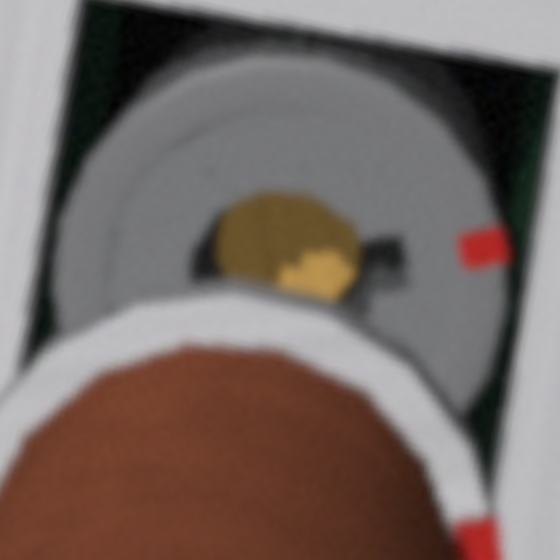

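View pics/r6b.png

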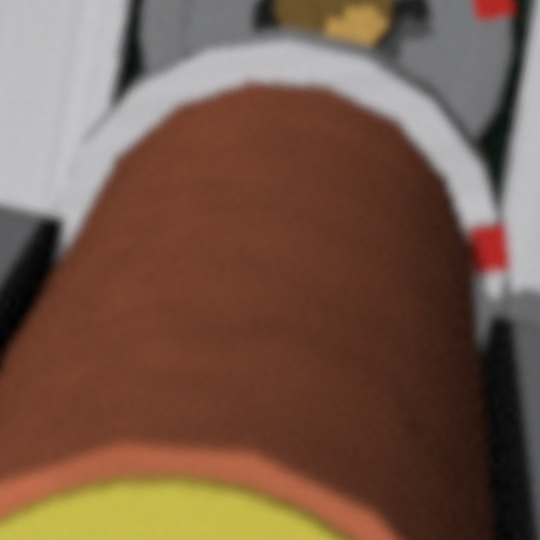

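>>> apply_moves(motion="-1 0 0 0.02 -0.02;-1 -0.0005 -0.0003 0.035 -0.02;-1 -0.0005 -0.0003 0.042 -0.02;-1 -0.0005 -0.0003 0.046 -0.02;-1 -0.0005 -0.0003 0.05 -0.02;-1 -0.0005 -0.0003 0.053 -0.02;-1 -0.0005 -0.0003 0.055 -0.02;-1 -0.0005 -0.0003 0.055 -0.02;-1 -0.0005 -0.0003 0.055 -0.02")

```text
clock: 8.65
eef_pos: [526.9, -174.3, 303.8]
tcp_rot: [-3.141, -0.0, 1.413]
contact_force: [-1.8, 2.1, -4.8]
opening: 0.495
```

Run:
```python
from meas import *
s=r.sense()
f=grab_frame("wrist"); cv2.imwrite("pics/w6.png",f["img"][:,:,::-1]); np.savez("w6.npz",**f)
rel((527.3,-174.3,275)); print(s["wrist_torque"])
crop("side",(527,-174,130),60,"c8.png",5);crop("scene",(527,-174,130),50,"c9.png",5)
```

```text
pose [ 526.9 -174.4  303.8] [-3.1411e+00 -2.0000e-04  1.4132e+00] clk 8.7 F [-1.6  1.4 -4.9] q [-0.32  0.36  1.87  0.    0.9  -0.16]
shift(m) [0.0001 0.0004 0.0288] twist None
[0.35519868 0.26128201 0.00990095]
c8.png origin 251 121
c9.png origin 206 131
```

View pics/w6.png

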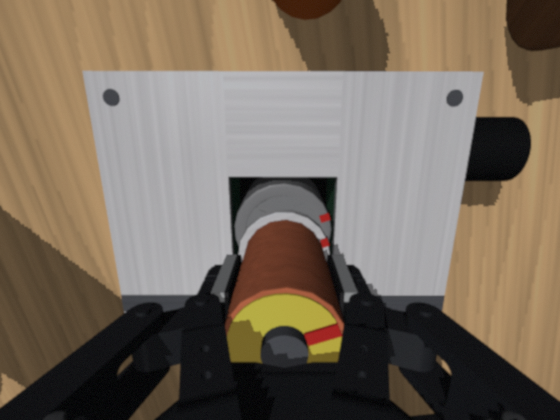

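View pics/c8.png

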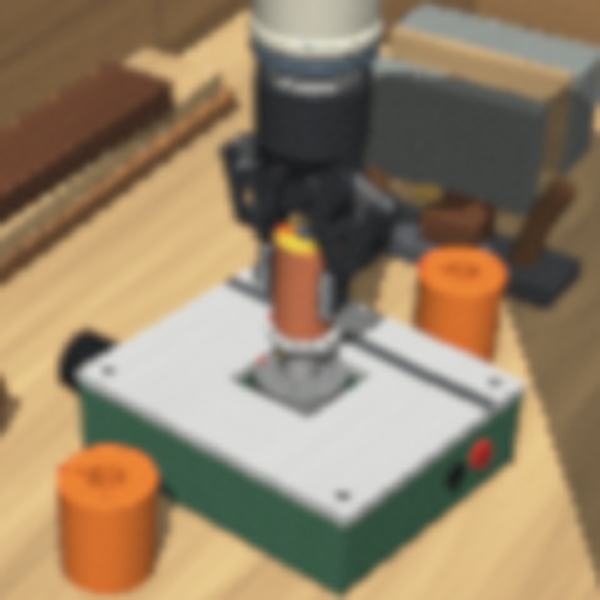

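>>> apply_moves(motion="-1 0 0 0.003 0;-1 0 0 0.005 0;-1 0 0 0.007 0;-1 0 0 0.009 0;-1 0 0 0.009 0;-1 0 0 0.009 0", squeeze=120)

```text
clock: 9.3
eef_pos: [526.9, -174.4, 294.3]
tcp_rot: [-3.141, -0.0, 1.413]
contact_force: [-2.3, 1.3, -5.1]
opening: 0.491
```

>>> apply_moves(motion="-1 0 0 0.003 0;-1 0 0 0.006 0;-1 0 0 0.009 0;-1 0 0 0.012 0;-1 0 0 0.015 0;-1 0 0 0.017 0;-1 0 0 0.018 0;-1 0 0 0.018 0;-1 0 0 0.018 0")

```text
clock: 10.05
eef_pos: [526.9, -174.3, 277.5]
tcp_rot: [-3.141, -0.0, 1.413]
contact_force: [-6.3, 4.5, 8.5]
opening: 0.492
```

Run:
```python
from meas import *
s=r.sense()
f=grab_frame("wrist"); cv2.imwrite("pics/w7.png",f["img"][:,:,::-1])
rel((527.3,-174.3,273.6)); print(s["wrist_torque"])
crop("side",(527,-174,110),50,"c10.png",6)
```

```text
pose [ 526.9 -174.3  277.5] [-3.1412e+00 -2.0000e-04  1.4133e+00] clk 10.1 F [-6.3  5.2  8.4] q [-0.32  0.4   1.89  0.    0.85 -0.16]
shift(m) [0.0001 0.0004 0.0039] twist None
[0.88987638 1.24458464 0.01527202]
c10.png origin 261 136
```

View pics/w7.png

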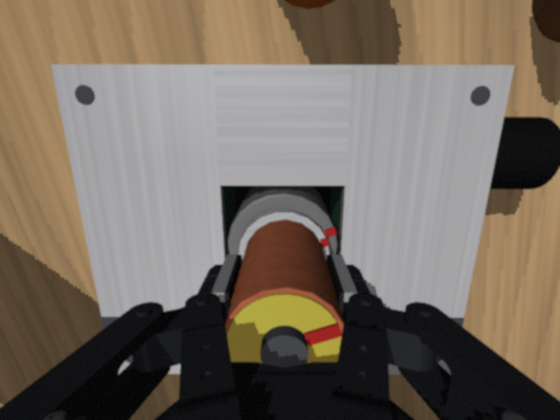

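View pics/c10.png

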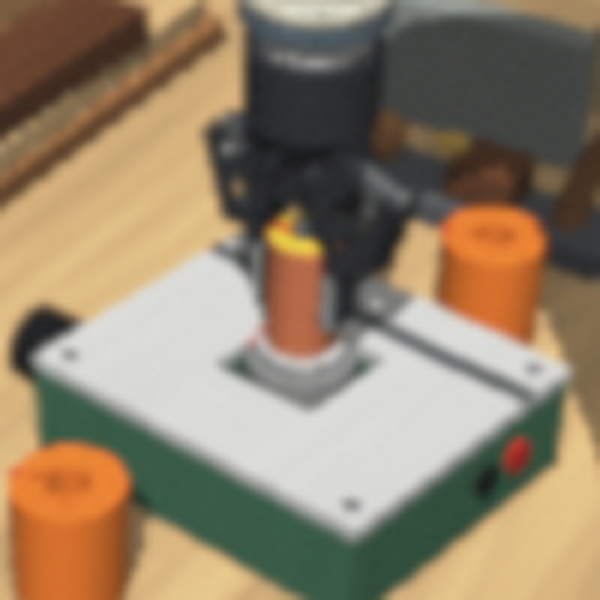

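>>> apply_moves(motion="-1 0.0003 -0.0006 0 0;-1 0.0003 -0.0006 0.002 0;-1 0.0003 -0.0006 0.003 0;-1 0.0003 -0.0006 0.004 0;-1 0.0003 -0.0006 0.004 0;-1 0.0003 -0.0006 0.004 0")

```text
clock: 10.65
eef_pos: [526.7, -174.1, 273.8]
tcp_rot: [3.141, 0.0, 1.413]
contact_force: [-7.0, 3.1, 8.6]
opening: 0.489
```

>>> apply_moves(motion="-1 -0.0002 -0.0006 0.0005 0;-1 -0.0002 -0.0006 0.001 0;-1 -0.0002 -0.0006 0.001 0;-1 -0.0002 -0.0006 0.001 0")

```text
clock: 10.98
eef_pos: [526.4, -174.2, 273.5]
tcp_rot: [3.14, 0.0, 1.413]
contact_force: [-6.9, 5.4, 15.8]
opening: 0.49
```

>>> apply_moves(motion="-1 0 0 0.0005 0;-1 0 0 0.001 0;-1 0 0 0.001 0;-1 0 0 0.001 0;-1 0 0 0.001 0")

```text
clock: 11.4
eef_pos: [526.4, -174.2, 273.4]
tcp_rot: [3.14, 0.0, 1.413]
contact_force: [-9.8, 6.2, 26.5]
opening: 0.489
```

Run:
```python
from meas import *
s=r.sense()
f=grab_frame("wrist"); cv2.imwrite("pics/w8.png",f["img"][:,:,::-1])
rel((527.3,-174.3,273.6)); print(s["wrist_torque"],s["joint_efforts"])
crop("side",(527,-174,100),40,"c11.png",7)
crop("scene",(527,-174,100),35,"c12.png",8)
a=rect(f,(527,-174),76,40,6);b=rect(f,(527,-174),82,40,6); cv2.imwrite("pics/r8.png",np.hstack([a,b])[:,:780,::-1])
for q in("spindle_drum","wide_spindle_drum","thin_spindle_drum"):
  for c in ("side","scene"): print(q,c,[(d["conf"],d["point"]) for d in spotter.place_of(q,c)])
```

```text
pose [ 526.4 -174.2  273.4] [3.1395e+00 1.0000e-04 1.4131e+00] clk 11.45 F [-10.3   6.4  26.7] q [-0.32  0.41  1.89  0.    0.84 -0.16]
shift(m) [ 0.      0.0009 -0.0002] twist None
[ 1.11281769  1.89332266 -0.08567392] [-1.54111460e+00 -4.39903700e+01 -2.59771264e+01 -7.18811397e-01
 -4.12077561e+00 -4.35410149e-02]
c11.png origin 271 149
c12.png origin 221 154
spindle_drum side [(0.51, [527.1, -177.6, 111.9]), (0.28, [533.9, 454.6, -0.8])]
spindle_drum scene [(0.77, [527.3, -172.1, 115.3]), (0.55, [523.2, -174.3, 37.3]), (0.24, [525.7, -174.5, -2.5])]
wide_spindle_drum side [(0.78, [464.7, 215.9, 81.6])]
wide_spindle_drum scene [(0.75, [462.8, 217.3, 76.6])]
thin_spindle_drum side [(0.83, [487.2, 305.8, 89.6])]
thin_spindle_drum scene [(0.72, [480.1, 307.8, 90.7])]
```

View pics/c11.png

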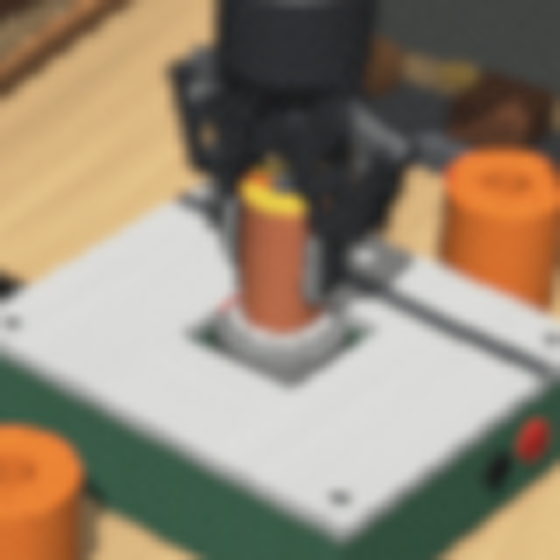

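View pics/c12.png

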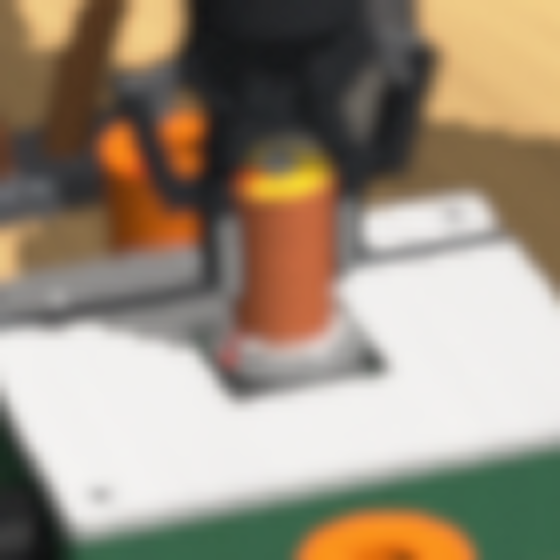

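View pics/r8.png

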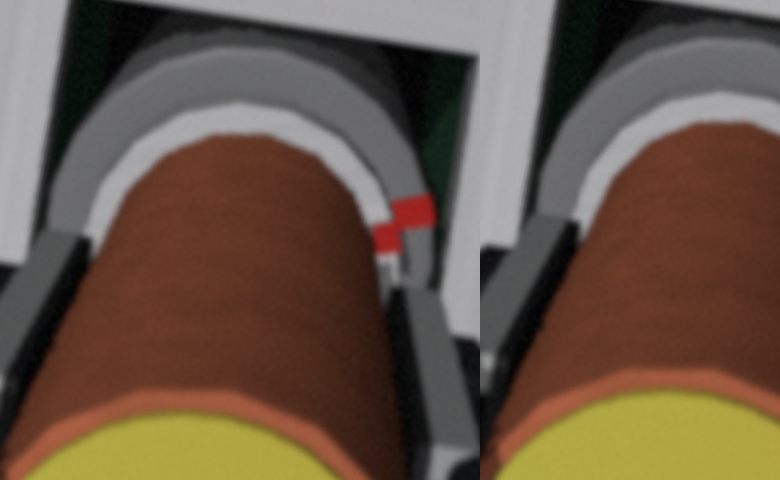

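>>> apply_moves(motion="-1 0 0 0 0;-1 0 0 0 0;-1 0 0 0 0;-1 0 0 0 0;-1 0 0 0 0;-1 0 0 0 0")

```text
clock: 12.35
eef_pos: [526.4, -174.2, 273.4]
tcp_rot: [3.14, 0.0, 1.413]
contact_force: [-10.5, 7.0, 27.0]
opening: 0.492
```

Run:
```python
from meas import *
rel((526.4,-174.2,273.4))
# predicted flange/hub outlines over side+scene views
for n,z0 in (("side",76),("scene",76)):
    f=grab_frame(n); im=cv2.resize(f["img"][:,:,::-1],None,fx=6,fy=6,interpolation=cv2.INTER_CUBIC)
    t=np.linspace(0,2*np.pi,60)
    for (R,z,c) in ((26,82,(255,0,0)),(26,76,(0,255,0)),(22,152,(255,0,255)),(22,82,(255,255,0))):
        p=np.array([proj(f,(527.2+R*np.cos(a),-174.3+R*np.sin(a),z)) for a in t])*6+3
        cv2.polylines(im,[p.astype(int)],True,c,1)
    u,v=[int(6*a) for a in proj(f,(527,-174,110))]; cv2.imwrite(f"pics/o_{n}.png",im[v-200:v+200,u-190:u+190])
cv2.imwrite("pics/o.png",np.hstack([cv2.imread("pics/o_side.png"),cv2.imread("pics/o_scene.png")]))
```

```text
pose [ 526.4 -174.2  273.4] [3.1396e+00 1.0000e-04 1.4132e+00] clk 12.35 F [-10.5   7.   27. ] q [-0.32  0.41  1.89  0.    0.84 -0.16]
shift(m) [-0.  0. -0.] twist None
```

View pics/o.png

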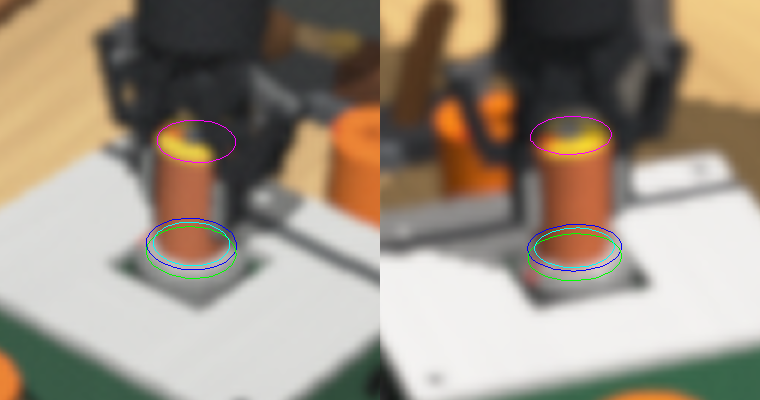

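```bash
python3 -c "
from rig import r
print(r.sign_off())"
```

```text
the job is handed in; nothing more can be done
None
```

The brown-sleeved spindle is in the steel hub with its key in the keyway and its flange pressed onto the hub. I handed it in at about 12.4 s of the 48 s, with the arm still gripping and pushing.

**How it went:** I gripped the spindle in the rack, lifted it with the drum to about 0.2 m, and turned it about 3.6° over the hub. The key went in without any search.

**Last checks:**
- **Height:** the tool stood at 273.4 mm, against about 273.6 mm expected when home. I could not read the ejector directly. The force only rose steeply in the last millimetre, as it would once the flange seats.
- **Force:** steady at about 27 N upward. There was also a steady sideways load of about 12 N, so the arm was slightly off the bore's line.
- **Alignment:** in the wrist picture the red marks on flange and hub lined up.
- **Overlay:** outlines of the home position drawn over the scene and side pictures matched the spindle to within about 2 mm, the calibration error.
- **Network fixes:** the detector put the drum centre at z = 112 mm (side) and 115 mm (scene), against 117 mm when home. That is 2 to 5 mm low, about its stated error of 4 mm.
- **Other spindles:** the same detector showed the other two within about 6 mm of where they started, also about its error. I did not re-measure the bench items after the job.

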